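Unlatch the seed tray and slide it under the low grow light

ROBOT

A 6-joint arm with a two-finger parallel gripper is mounted at the origin on the work surface. World frame = base frame: x ahead of the robot, y to its left, z up, the work surface at z = 0. Lengths are in m, angles in rad, forces in N, time in s.
With the tool pointing down it reaches from about 0.35 to 0.875 m from the base axis. Payload 15.5 kg.
Tool frame: the origin (TCP) lies on the centre line of the jaws, within the pads' length; the fingertips stand ahead of it and the grasp point (between the pads) lies 5 mm behind it (r.tip_extent is the z of the fingertips in the tool frame, in m); z points along the fingers, y is the direction in which the jaws open and shut (so a half turn about z gives the same grasp; the last joint's range is limited). The gripper opens to 85 mm and grips with 20 to 120 N. Pads are 22 mm wide; open, the fingers measure 114 mm over their backs; the gripper's body (76 mm by 85 mm) begins 54 mm behind the grasp point. The pads swing forward as they close: fully open they stand 13 mm farther back than shut.
Start: joints at [1.244, 0.494, 1.345, -0, 1.302, -0.096], TCP at [0.144, 0.608, 0.245] pointing down, gripper open.
Joint ranges: [-2.91, 2.91], [-0.82, 2.16], [0.22, 2.67], [-1.22, 4.37], [0.12, 2.79], [-3.08, 3.08]. Speed limits (rad/s): [1.89, 1.89, 2.57, 3.01, 3.01, 3.01].

INTERFACE

Orientations are given as [roll, pitch, yaw] about the fixed x, y, z axes, in that order (R = Rz(yaw) Ry(pitch) Rx(roll)).
In Python, from workcell import r gives the robot as it stands. Calls block until the motion is done:
- r.move_to(position, orientation): joint-space move of the TCP to a pose.
- r.move_linear(position, frame=None, velocity=0.15): straight line of the TCP; frame=None keeps the orientation; velocity is the mean speed in m/s.
- r.goto_joints(angles): joint-space move.
- r.set_gripper(opening, effort=None): finger opening in m; effort is the grip in N (None keeps the last); returns when the fingers have stopped.
- r.dwell(seconds).
- r.ik(position, orientation): joint angles nearest the present ones, or None.
- r.get_image(name): name is "side" or "top" or "wrist"; returns a dict with "img" (400x640x3 uint8, red, green, blue), "intrinsics" (3x3 intrinsics, pixels), "world_to_cam" (4x4, takes a point from world to camera coordinates); the wrist camera has in their place "T_tool_cam" (4x4, takes a point from camera to tool coordinates, whose origin is the TCP and whose axes are the flange's). Camera axes: x right, y down, z forward; pixel columns grow to the right and rows downward; lengths in m; the calibration is good to about 2 mm. A picture is of the moment at which its call begins: read the wrist's pose just before it. There is no depth.
A pose or a line that the arm cannot do raises r.Unreachable and nothing moves.
- r.close_job(): hands the job in, once; it reports no verdict.
Readings, each from a call of its own:
- r.read_clock(): time.
- r.read_joints(): joint angles.
- r.read_dq(): joint speeds.
- r.read_tau(): joint torques, N m.
- r.read_eef_pos(): TCP position.
- r.read_orientation(): TCP orientation.
- r.read_force(): force on the tool from outside, world axes, zero at the start.
- r.read_torque(): the same for the moment, N m.
- r.read_finger_gap(): finger opening in m.
Only numpy, scipy, OpenCV 4.12 (cv2) and the standard library are available. Lean on these libraries where they do the work, as an engineer would, in place of code of your own. Each camera call takes 0.05 s, during which the arm holds its last target. There are 200 camera calls.

TASK

Lift the red latch lever up and over past centre so that its hook drops clear, take the black seed tray out of its cradle by the green rib and set it down on the bench at the open end of the wooden lane, its front facing into the lane, and let go. Then take it by its yellow tail handle and slide it along the lane under the grow light until its front is fully home against the back stop, and let go. Keep the tray level throughout, leave the latch open and leave the other things on the bench where they are.

Things in the scene. Friction and masses are not known exactly. Their poses are not given: they have to be found in the camera images.
- cradle: Fixed wooden cradle holding the tray at the start. Origin: centre of its underside, on the bench; +x to the latch end, z up. Base 118 x 104 mm, 8 mm thick; fence 18 mm high above the bench, open at the tail end, about 3 mm play round the tray. Two steel latch cheeks, 32 mm wide in all, 50 mm high, stand at x = 67 to 115 mm; beyond 118 mm nothing is under the lever.
- latch_lever (a joint): Lever angle, rad. 0 = latched: lever level, pointing along the cradle's +x, away from the tray. Grows as its free end is lifted; 1.57 = upright (centre); open stop at 1.95, leaning towards the tray. Let go before upright it falls back shut; past upright it falls gently to the open stop and stays. A steel hook over the keeper on the tray's front locks it down at 0 and has dropped clear at the open stop.
- lever_hinge (a point): The lever's pivot, 103 mm along the cradle's +x from its origin, 42 mm above the bench; its axis lies along the cradle's y. At the open stop the lever's tip is about 120 mm above the bench and 17 mm ahead of the tray's front, so the tray can be lifted straight up.
- lever_grip (a point): Middle of the red grip of the latch lever, 62 mm from the pivot. The lever is 84 mm long from the pivot, 14 mm wide (along the cradle's y) and 11 mm thick at the grip; it turns easily between two fingers closed on its width. Moves with the lever.
- tray: Loose black seed tray with brown plugs, 0.3 to 0.6 kg, box 110 (x) x 90 (y) x 30 mm high. Origin: centre of its underside; +x = front, z up. At the start it lies in the cradle, underside 8 mm above the bench, front to the latch. Green rib along x over its middle: 60 mm long, 14 mm wide, top 56 mm above the underside; the plugs beside it reach 24 mm. Yellow tail handle at its back (-x).
- rib_grip (a point): Grip point on the green rib: over the tray's origin, 46 mm above its underside; the fingers close along the tray's y.
- tail_grip (a point): Grip point on the yellow tail handle: 127 mm behind the tray's origin (-x), 21 mm above its underside. The tail is a bar 18 mm wide (y) and 18 mm high (12 to 30 mm above the tray's underside), from the tray's back (x = -55 mm) to x = -149 mm, with an end flange 36 mm wide on its last 8 mm.
- tail: The yellow tail handle, part of the tray. Origin: where its bar meets the tray's back, 55 mm behind the tray's origin and 21 mm above its underside; axes as the tray's.
- tray_front (a point): Middle of the lower front edge of the tray, 55 mm ahead of its origin. Above it a steel keeper tab, 18 mm wide, sticks out 7 mm, 18 to 24 mm above the underside; it passes over the back stop.
- lane: Fixed lane on the bench under a low white LED light. Origin: on the bench, mid-lane, below the light's front edge; +x into the lane, z up. Light: x = 0 to 310, y = -95 to 95, underside 73, top 103 mm high. Side boards 24 mm high, 98 mm apart inside from x = -20 inwards, flaring to about 112 at x = -40; open bench before that. The floor is the bench. See lane_stop.
- lane_stop (a point): Middle of the face of the wooden back stop (15 mm high) across the lane, at bench height, 120 mm inside the lane (x of the lane) from its origin: the tray's front must come here. The tray beyond it is fixed.
- jar: Bystander: amber jar, 48 mm across and 75 mm high; origin centre of its underside. Not to be disturbed.
- can: Bystander: green can, 52 mm across and 60 mm high; origin centre of its underside. Not to be disturbed.
- marker: Bystander: flat white plant label with an orange head, about 100 x 30 x 6 mm, lying on the bench; origin near its middle, underside. Not to be disturbed.
Things that resemble listed ones, but are neither listed nor needed, are in the scene too. Leave any blue look-alike of the tray alone.

How it is judged:
By the outcome, as a careful person would: the job done as asked, in the order asked, and still so for the second after the job is handed in, with the robot touching nothing.
It also fails if it takes over 64 s, if anything falls off the work surface, if the arm or the gripper's body presses on something with over 40 N, if the wrist force passes 120 N, or if a joint passes its speed limit or range.

## Working session

There is one attempt and no reset: what is moved stays moved. The work goes in short steps, each a Python script; the robot and the scene stay as the last script left them, time stands still between calls to the robot, and variables do not carry over. Pictures are saved under pics/ and viewed, about 8 in all and at most 12, crops included, and the job is handed in when it is done.

```bash
mkdir -p pics; ls; cat > h.py <<'E'
import numpy as np, cv2
from workcell import r
def snap(n,f):
    d=r.get_image(n); cv2.imwrite(f'pics/{f}.png',d['img'][:,:,::-1]); 
    np.savez(f'pics/{f}.npz',**d); return d
def ray(d,u,v,z):
    K=np.array(d['intrinsics']);T=np.array(d['world_to_cam'])
    R,t=T[:3,:3],T[:3,3]; c=-R.T@t; w=R.T@np.linalg.inv(K)@[u,v,1]
    return c+w*(z-c[2])/w[2]
def proj(d,P):
    K=np.array(d['intrinsics']);T=np.array(d['world_to_cam'])
    P=np.atleast_2d(P); q=(P@T[:3,:3].T+T[:3,3])@K.T; return q[:,:2]/q[:,2:]
E
python3 - <<'E'
from h import *
d=snap('top','top0');e=snap('side','side0')
for x in(d,e):
    T=x['world_to_cam'];print(-T[:3,:3].T@T[:3,3], T[:3,:3].round(2).tolist())
print(r.tip_extent,r.read_orientation(),r.read_clock())
E
```

```text
pics
[0.38032738 0.06895946 1.06403732] [[-0.0, -1.0, 0.03], [-0.99, -0.0, -0.14], [0.14, -0.03, -0.99]]
[-0.07077361 -0.73173265  0.61719203] [[0.79, -0.61, -0.01], [-0.31, -0.39, -0.87], [0.53, 0.69, -0.5]]
0.014 [-3.14052920e+00 -1.28793388e-04  2.90977369e+00] 0.1
```

View pics/top0.png

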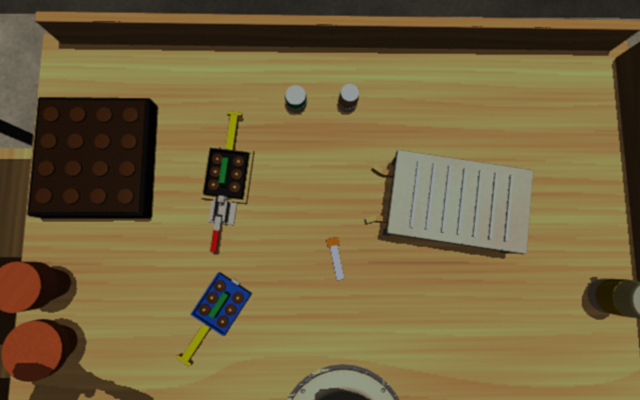

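View pics/side0.png

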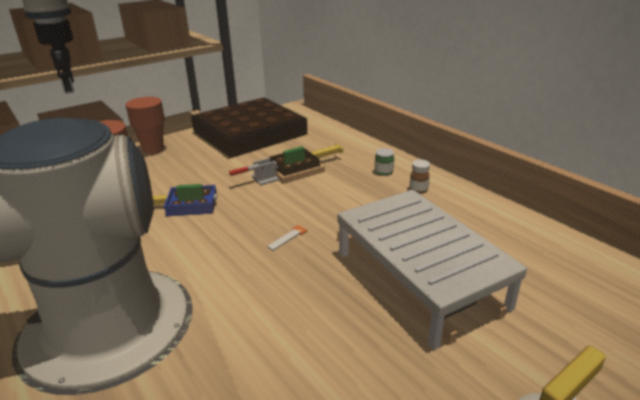

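The top view shows the following:
- The latch lever is red at about (215,241), with its cheeks at about (222,210).
- The black tray is at (226,172), with its green rib and yellow tail going up to (234,115).
- The light is a white quad at about (398,152), (532,170), (526,253), (387,238), open end to the left.
- The jar and can are at (349,95) and (296,97), and the label is at (335,258).
- The blue look-alike is at (220,303).

Next I measure these by mask.

```bash
python3 - <<'E'
from h import *
d=dict(np.load('pics/top0.npz')); im=d['img']; hsv=cv2.cvtColor(im,cv2.COLOR_RGB2HSV)
def mask(lo,hi,box):
    m=cv2.inRange(hsv,lo,hi); z=np.zeros_like(m); x0,y0,x1,y1=box; z[y0:y1,x0:x1]=m[y0:y1,x0:x1]; return z
def pts(m): v,u=np.nonzero(m); return np.c_[u,v].astype(float)
def rep(n,m,z):
    p=pts(m); w=np.array([ray(d,u,v,z)[:2] for u,v in p]); 
    (c,s,a)=cv2.minAreaRect((w*1000).astype(np.float32)); mu=w.mean(0)
    ev,V=np.linalg.eigh(np.cov(w.T)); ax=V[:,1]
    print(n,len(p),'mean',mu.round(4),'rectc',np.round(c,1),'size',np.round(s,1),'ax',np.degrees(np.arctan2(ax[1],ax[0])).round(2)); return mu
R=rep('red',mask((0,150,80),(10,255,255),(200,220,235,260))|mask((170,150,80),(180,255,255),(200,220,235,260)),.0475)
G=rep('green',mask((45,100,40),(85,255,255),(205,145,250,195)),.064)
Y=rep('yellow',mask((22,180,120),(32,255,255),(220,105,250,155)),.038)
a=G-Y; print('tail->rib',np.linalg.norm(a),np.degrees(np.arctan2(a[1],a[0])))
a=R-G; print('rib->grip',np.linalg.norm(a),np.degrees(np.arctan2(a[1],a[0])))
# light
m=mask((0,0,110),(180,70,255),(370,140,545,262)); m=cv2.morphologyEx(m,cv2.MORPH_CLOSE,np.ones((7,7)));m=cv2.morphologyEx(m,cv2.MORPH_OPEN,np.ones((9,9)))
c=max(cv2.findContours(m,0,2)[0],key=cv2.contourArea)
h=cv2.convexHull(c); q=cv2.approxPolyN(h,4).reshape(-1,2).astype(float); print(q)
W=np.array([ray(d,u,v,.103) for u,v in q]);print(W.round(4).tolist(),[np.linalg.norm(W[i]-W[i-1]).round(4) for i in range(4)])
big=cv2.resize(im[130:265,160:400],None,fx=3.3,fy=3.3,interpolation=cv2.INTER_CUBIC);cv2.imwrite('pics/top0c.png',big[:,:,::-1])
for n,u,v,z in(('jar',349,89,.075),('can',296,92,.06),('label',335,258,0),('blue',222,303,.03)):print(n,ray(d,u,v,z).round(3))
E
```

```text
red 132 mean [0.425  0.2937] rectc [424.8 293.7] size [13.8 49.4] ax 173.58
green 175 mean [0.5857 0.2758] rectc [586.1 275.9] size [15.2 61.2] ax 173.23
yellow 276 mean [0.6908 0.2647] rectc [689.4 269.2] size [33.6 92.1] ax 173.74
tail->rib 0.1056383811405686 173.9757250688335
rib->grip 0.1617038595903336 173.621292238063
[[533. 170.]
 [526. 253.]
 [387. 232.]
 [398. 149.]]
[[0.5809, -0.4212, 0.103], [0.3969, -0.3934, 0.103], [0.4421, -0.0909, 0.103], [0.6272, -0.1193, 0.103]] [np.float64(0.3055), np.float64(0.1861), np.float64(0.3059), np.float64(0.1872)]
jar [ 0.777 -0.013  0.075]
can [0.775 0.111 0.06 ]
label [0.387 0.017 0.   ]
blue [0.286 0.275 0.03 ]
```

View pics/top0c.png

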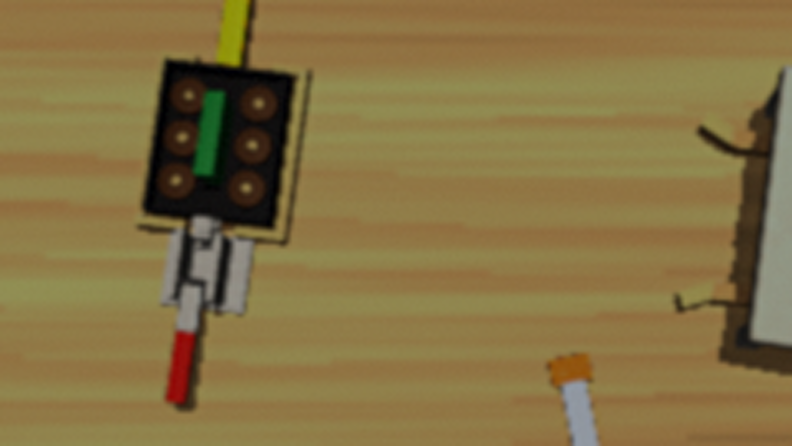

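```bash
cat >> h.py <<'E'
from scipy.spatial.transform import Rotation as Ro
PI=np.pi
def wsnap(f):
    p=np.array(r.read_eef_pos());o=r.read_orientation()
    d=r.get_image('wrist'); M=np.eye(4);M[:3,:3]=Ro.from_euler('xyz',o).as_matrix();M[:3,3]=p
    d=dict(d);d['world_to_cam']=np.linalg.inv(M@np.array(d['T_tool_cam'])); np.savez(f'pics/{f}.npz',**d)
    cv2.imwrite(f'pics/{f}.png',d['img'][:,:,::-1]); return d
def seg(d,lo,hi,z,near,rad=.08):
    """largest blob (HSV range) whose world centroid at height z is near; returns centroid, rect, axis"""
    hsv=cv2.cvtColor(d['img'],cv2.COLOR_RGB2HSV); m=cv2.inRange(hsv,lo,hi)
    n,L,S,C=cv2.connectedComponentsWithStats(m); best=None
    for i in range(1,n):
        c=ray(d,*C[i],z)[:2]
        if np.hypot(*(c-np.array(near)))<rad and (best is None or S[i,4]>S[best,4]): best=i
    if best is None: return None
    v,u=np.nonzero(L==best); w=np.array([ray(d,a,b,z)[:2] for a,b in zip(u,v)])
    c,s,_=cv2.minAreaRect((w*1000).astype(np.float32)); V=np.linalg.eigh(np.cov(w.T))[1][:,1]
    touch=u.min()==0 or v.min()==0 or u.max()==639 or v.max()==399
    return dict(n=len(u),mean=w.mean(0).round(4),rc=np.round(c,1),size=np.round(s,1),ax=np.degrees(np.arctan2(V[1],V[0]))%180,edge=touch)
RED=((0,150,50),(10,255,255)); GRN=((45,100,30),(85,255,255)); YEL=((22,170,80),(33,255,255))
E
python3 - <<'E'
from h import *
a=np.radians(173.7); l=np.radians(-98.6)
for k in (0,PI):
    for n,p,y in(('lever',[.425,.2937,.037],a),('rib',[.586,.276,.05],a),('place',[.551,.0,.04],l),('tail',[.570,.126,.02],l),('end',[.544,-.04,.02],l)):
        y2=(y+k+PI)%(2*PI)-PI
        q=r.ik(p,[PI,0,y2]); print(n,round(y2,2),None if q is None else np.round(q,2))
r.move_to([.50,.285,.27],[PI,0,a]); print(r.read_clock())
d=wsnap('w1')
print(seg(d,*RED,.0475,(.425,.294)));print(seg(d,*GRN,.064,(.586,.276)));print(seg(d,*YEL,.038,(.69,.265)))
E
```

```text
lever 3.03 [ 0.49  0.65  1.81  0.    0.68 -0.97]
rib 3.03 [ 0.35  0.75  1.46  0.    0.94 -1.11]
place -1.72 None
tail -1.72 [ 0.12  0.73  1.64 -0.    0.77 -2.88]
end -1.72 None
lever -0.11 [ 0.49  0.65  1.81 -0.    0.68  2.17]
rib -0.11 [ 0.35  0.75  1.46 -0.    0.94  2.03]
place 1.42 [-0.11  0.67  1.72 -0.    0.75  0.04]
tail 1.42 [ 0.12  0.73  1.64 -0.    0.77  0.27]
end 1.42 [-0.18  0.7   1.74 -0.    0.7  -0.03]
1.8583
{'n': 509, 'mean': array([0.425 , 0.2942]), 'rc': array([425.4, 294. ]), 'size': array([12.6, 48.2]), 'ax': np.float64(173.80917543959174), 'edge': np.False_}
{'n': 625, 'mean': array([0.5789, 0.2762]), 'rc': array([578.8, 275.7]), 'size': array([13.9, 72.8]), 'ax': np.float64(173.47319966644113), 'edge': np.False_}
{'n': 2, 'mean': array([0.7218, 0.2518]), 'rc': array([721.8, 251.8]), 'size': array([1.8, 0. ]), 'ax': np.float64(173.31836222701716), 'edge': np.False_}
```

View pics/w1.png

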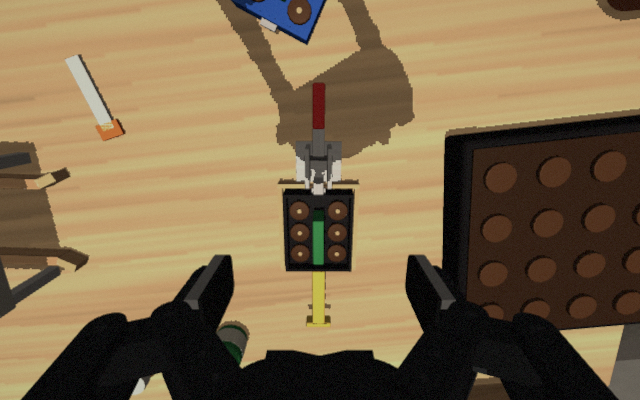

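The wrist view agrees with the top view: red grip at (318,105), rib at (318,240), axis 173.7°. Now I open the lever.

```bash
python3 - <<'E'
from h import *
a=np.radians(173.7);e=np.array([np.cos(a),np.sin(a),0]);O=[PI,0,a-PI]
piv=np.array([.4255,.2938,.042])-.062*e
def g(th): return piv+.062*(np.cos(th)*e+np.sin(th)*np.array([0,0,1]))-[0,0,.005]
r.set_gripper(.05,30)
p=g(0); r.move_to(p+[0,0,.10],O); r.move_linear(p,velocity=.12)
print('F',np.round(r.read_force(),1)); r.set_gripper(.0,30); print('gap',r.read_finger_gap())
for th in np.linspace(.25,1.85,8):
    r.move_linear(g(th),velocity=.12); print(round(th,2),np.round(r.read_force(),1),round(r.read_finger_gap(),4))
print(r.read_clock())
r.set_gripper(.05); r.dwell(.5); r.move_linear(g(1.85)+[0,0,.13],velocity=.25)
r.move_linear(r.read_eef_pos()+np.r_[.10*-e[:2],.02],velocity=.25)
d=snap('side','side1'); t=dict(np.load('pics/side0.npz'))
# side-view position of red on the cradle's vertical mid-plane
hsv=cv2.cvtColor(d['img'],cv2.COLOR_RGB2HSV); m=cv2.inRange(hsv,*RED); v,u=np.nonzero(m[120:200,225:300]);print(u.mean()+225,v.mean()+120,len(u))
print('expected',proj(d,piv+.062*(np.cos(1.95)*e+np.sin(1.95)*np.array([0,0,1]))), r.read_clock())
cv2.imwrite('pics/side1c.png',cv2.resize(d['img'][90:240,180:380],None,fx=3,fy=3)[:,:,::-1])
E
```

```text
F [ 1.   0.5 -0.4]
gap 0.013057960730408215
0.25 [ 0.2 -9.6 -0.1] 0.0132
0.48 [-1.1 -9.   3.9] 0.0135
0.71 [-3.1 -9.3  5.3] 0.0134
0.94 [ -3.6 -11.2  10.8] 0.0133
1.16 [ -2.6 -11.6   8.2] 0.0133
1.39 [ -1.6 -10.3   4. ] 0.0134
1.62 [ -1.3 -10.8   0.5] 0.0128
1.85 [ -3.1 -10.7   0.6] 0.0131
8.7083
265.4040404040404 142.8181818181818 99
expected [[266.66863834 143.80107685]] 10.925
```

View pics/side1c.png

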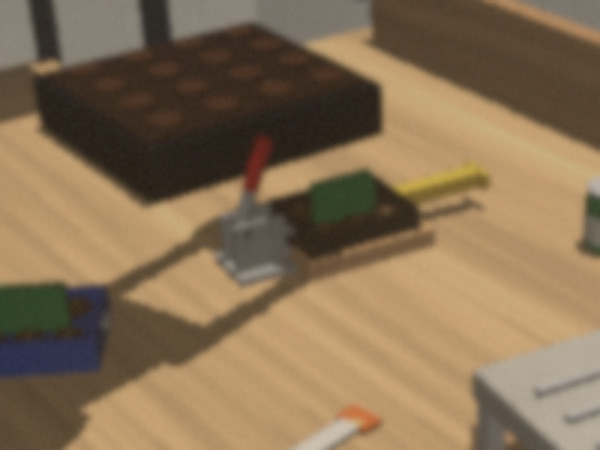

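The lever is open: the red grip is at (265,143) in the full side picture, against an expected (267,144) at the open stop. Next I grasp the rib and lift.

```bash
python3 - <<'E'
from h import *
a=np.radians(173.7);O=[PI,0,a-PI]
P=np.array([.5865,.2755,.050])
r.set_gripper(.04,110)
r.move_to(P+[0,0,.10],O); r.move_linear(P+[0,0,.02],velocity=.15);r.move_linear(P,velocity=.05)
print('F',np.round(r.read_force(),1)); r.set_gripper(0,110); print('gap',r.read_finger_gap(),np.round(r.read_force(),1))
r.move_linear(P+[0,0,.03],velocity=.06); print(np.round(r.read_force(),1))
r.move_linear(P+[0,0,.115],velocity=.15)
print(np.round(r.read_force(),1),np.round(r.read_torque(),2),r.read_finger_gap())
r.move_linear([.575,.13,P[2]+.115],velocity=.2)
d=snap('side','side2'); print(r.read_clock())
cv2.imwrite('pics/side2c.png',cv2.resize(d['img'][60:240,180:420],None,fx=3,fy=3)[:,:,::-1])
w=wsnap('w2')
E
```

```text
F [-0.5 -0.8  0. ]
gap 0.012006552364789617 [-1.1 -0.2  5.4]
[ 0.2  0.4 -4.1]
[-0.3 -0.1 -3.9] [0.02 0.08 0.04] 0.012023879223553814
15.55
```

View pics/side2c.png

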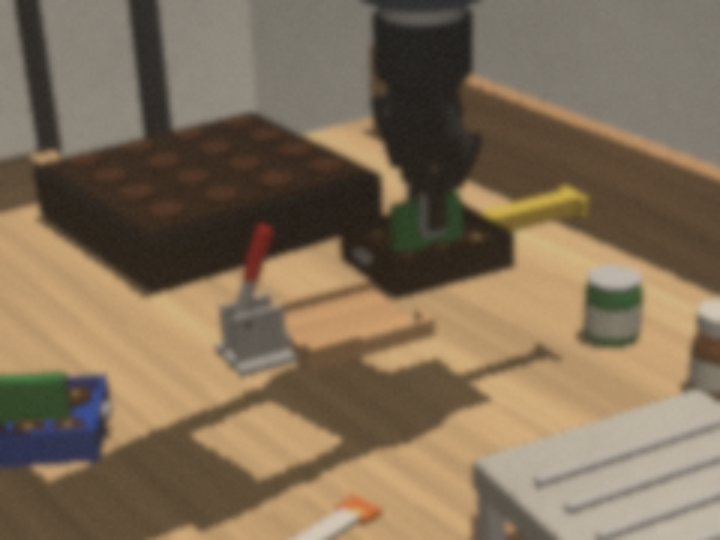

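Tray held and level (rib in the crop at (428,222), tail straight, 0.4 kg). Now I set it down at the lane mouth.

```bash
python3 - <<'E'
from h import *
t=dict(np.load('pics/top0.npz'))
A=ray(t,372.1,169.4,.024);B=ray(t,365.2,220.9,.024);print('tips',A.round(4),B.round(4),np.linalg.norm(A-B))
l=np.radians(-98.6);e=np.array([np.cos(l),np.sin(l)]);n=np.array([-e[1],e[0]]);o=np.array([.535,-.103])
for q in(A,B,(A+B)/2):print('lane xy',((q[:2]-o)@e).round(4),((q[:2]-o)@n).round(4))
P=o-.107*e; O=[PI,0,l+PI]
r.move_to([*P,.14],O); r.move_linear([*P,.050],velocity=.12)
d=snap('top','top2')
for z in np.arange(.046,.0385,-.001):
    r.move_linear([*P,z],velocity=.03); f=r.read_force()[2]
    if f>0: break
print('z',z,'F',np.round(r.read_force(),1))
r.set_gripper(.04); r.move_linear([*P,.16],velocity=.2); print(r.read_clock())
w=wsnap('w3')
r.move_to([*(P-.13*e),.16],O)
print(r.read_clock()); w=wsnap('w4'); d=snap('top','top3')
print('green',seg(d,*GRN,.056,P));print('yel',seg(d,*YEL,.030,P-.10*e,.09))
print('wg',seg(w,*GRN,.056,P));print('wy',seg(w,*YEL,.030,P-.10*e,.09))
E
```

```text
tips [ 0.5969 -0.0712  0.024 ] [ 0.4733 -0.053   0.024 ] 0.12501175527411273
lane xy -0.0407 0.0565
lane xy -0.0402 -0.0685
lane xy -0.0404 -0.006
z 0.041999999999999996 F [-3.6 -0.2  9. ]
20.5667
21.2
green {'n': 148, 'mean': array([ 0.5496, -0.003 ]), 'rc': array([549.7,  -3.4]), 'size': array([47.7, 17.1]), 'ax': np.float64(79.86520182652139), 'edge': np.False_}
yel {'n': 152, 'mean': array([0.5663, 0.1037]), 'rc': array([566. , 102.5]), 'size': array([57. , 16.1]), 'ax': np.float64(81.90006255430663), 'edge': np.False_}
wg {'n': 1041, 'mean': array([0.5532, 0.0176]), 'rc': array([553. ,  17.2]), 'size': array([80.7, 13.7]), 'ax': np.float64(81.23135351164085), 'edge': np.False_}
wy {'n': 6, 'mean': array([0.559 , 0.1507]), 'rc': array([558.9, 150.9]), 'size': array([2. , 2.4]), 'ax': np.float64(149.0168935110214), 'edge': np.False_}
```

View pics/w4.png

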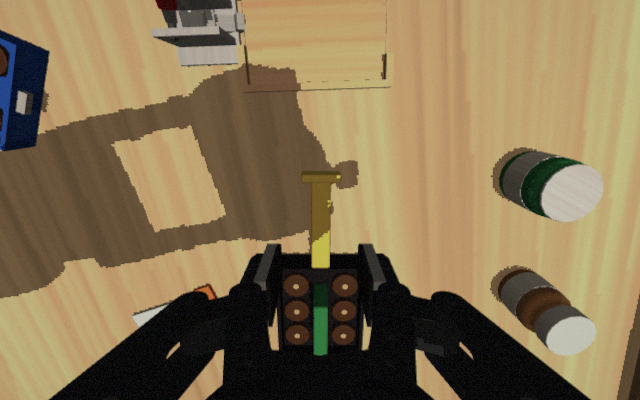

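The tray stands at the lane mouth, with its tail up the picture at (320,175–265). The board tips suggest a 6 mm lateral offset from the light's midline, so I look closer at the earlier images.

```bash
python3 - <<'E'
from h import *
a=cv2.imread('pics/top0.png')[150:250,350:420]; b=cv2.imread('pics/w1.png')[140:310,0:100]
A=cv2.resize(a,None,fx=6,fy=6,interpolation=2)[:600]; B=cv2.resize(b,None,fx=3.5,fy=3.5,interpolation=2)
o=np.zeros((600,790,3),np.uint8); o[:,:420]=A; o[:595,430:780]=B
o=np.clip(o*1.5,0,255).astype(np.uint8)
cv2.imwrite('pics/lane.png',o)
E
```

```text
(no output)
```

View pics/lane.png

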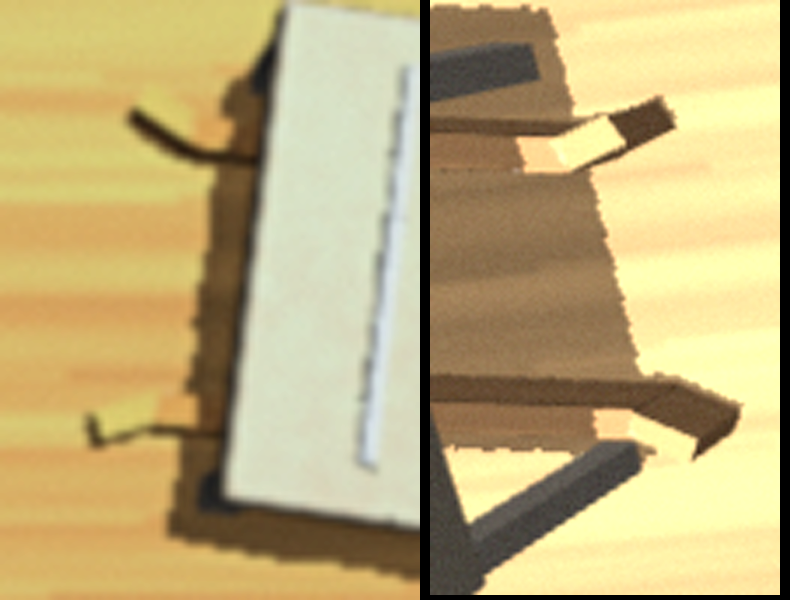

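This settles it. From above, the dark line is the inner face of the upper board but the outer face of the lower board. Allowing for the board thickness, the inner faces are at ±56 mm, so the lane frame is right. Next I find the tail's end in w4 and grasp it.

```bash
cat >> h.py <<'E'
l=np.radians(-98.6);e=np.array([np.cos(l),np.sin(l)]);n=np.array([-e[1],e[0]]);o=np.array([.535,-.103]);OL=[PI,0,l+PI]
def lane(q): q=np.array(q)[:2]-o; return np.round([q@e,q@n],4)
E
python3 - <<'E'
from h import *
w=dict(np.load('pics/w4.npz'))
for u,v in((302,173),(341,173),(302,182),(312,215),(330,215)):print(lane(ray(w,u,v,.030)))
xf=lane(ray(w,321,172.5,.030))[0]; x0=xf+.149; print('tray origin lane x',x0)
if abs(x0+.107)<.010:
    G=o+(x0-.121)*e
    r.set_gripper(.045,60); r.move_to([*G,.08],OL); r.move_linear([*G,.021],velocity=.1)
    print('F',np.round(r.read_force(),1)); r.set_gripper(0,60); print('gap',r.read_finger_gap(),np.round(r.read_force(),1))
    d=snap('top','top4'); print(r.read_clock(),lane(r.read_eef_pos()))
E
```

```text
[-0.2577 -0.0163]
[-0.2578  0.018 ]
[-0.2495 -0.0165]
[-0.2181 -0.0078]
[-0.2182  0.0088]
tray origin lane x -0.10919999999999999
F [ 0.5 -0.3  0. ]
gap 0.016580814870329804 [0.7 1.4 5.2]
23.0917 [-0.2304  0.0004]
```

```bash
python3 - <<'E'
from h import *
def to(x,v): r.move_linear([*(o+x*e),.021],velocity=v); f=np.array(r.read_force()); return np.round([f[:2]@e,f[:2]@n,f[2]],1)
for x in(-.19,-.15,-.12,-.095,-.075):
    print(x,to(x,.07))
x=-.075
while x>-.2 and x<-.044:
    x+=.0015; f=to(x,.03); print(round(x,4),f,lane(r.read_eef_pos())[0])
    if f[0]<-12: break
print(r.read_finger_gap(),r.read_clock())
E
```

```text
-0.19 [4.8 1.2 5. ]
-0.15 [4.  0.8 5.8]
-0.12 [6.1 1.5 4.9]
-0.095 [6.  0.6 5.1]
-0.075 [6.6 1.6 4.9]
-0.0735 [-1.2  0.6  7.3] -0.0738
-0.072 [-4.1  0.4  9.4] -0.0726
-0.0705 [-6.3  0.1  8.9] -0.0711
-0.069 [-6.  -0.   8.8] -0.0696
-0.0675 [-5.4 -0.1  8.2] -0.0682
-0.066 [-6.9 -0.1  7.7] -0.0667
-0.0645 [-6.5  0.   8.5] -0.0652
-0.063 [-6.3  0.1  9.1] -0.0636
-0.0615 [-6.2  0.5  8.8] -0.0622
-0.06 [-6.2  0.4  7.6] -0.0607
-0.0585 [-6.2  0.4  9.3] -0.0592
-0.057 [-6.6  0.2  8.2] -0.0577
-0.0555 [-6.2 -0.2  8.7] -0.0561
-0.054 [-21.9  -0.3  10.2] -0.0558
0.016064733981095404 29.5583
```

The tray met the stop sharply at −0.0558, against an expected −0.056. I release, clear and check.

```bash
python3 - <<'E'
from h import *
r.set_gripper(.045); r.dwell(.3); print('F',np.round(r.read_force(),1))
p=o+lane(r.read_eef_pos())[0]*e; r.move_linear([*p,.12],velocity=.1)
r.move_linear([*(o-.10*e),.20],velocity=.2)
w=wsnap('w5'); r.move_to([.35,.45,.30],OL); d=snap('top','top5'); s=snap('side','side5'); print(r.read_clock())
for k,im in(('w',w),('t',d)):
    q=seg(im,(22,150,40),(33,255,255),.030,o-.04*e,.08); print(k,q,q and lane(q['mean']))
im=np.zeros((600,800,3),np.uint8)
a=cv2.resize(w['img'][150:400,160:480],None,fx=1.25,fy=1.2); b=cv2.resize(d['img'][80:280,170:430],None,fx=1.5,fy=1.5); c=cv2.resize(s['img'][80:280,200:460],None,fx=1.5,fy=1.5)
im[:300,:400]=a; im[:300,400:790]=b; im[300:,:390]=c; im[300:,400:]=cv2.resize(d['img'][140:260,330:490],(400,300))
cv2.imwrite('pics/fin.png',im[:,:,::-1])
E
```

```text
F [1.6 0.2 0.1]
33.975
w {'n': 1038, 'mean': array([ 0.5419, -0.0618]), 'rc': array([545.2, -62. ]), 'size': array([88. , 26.3]), 'ax': np.float64(78.33610383482005), 'edge': np.False_} [-0.0418  0.0007]
t {'n': 352, 'mean': array([ 0.5402, -0.0615]), 'rc': array([543.5, -65.1]), 'size': array([90.4, 34. ]), 'ax': np.float64(81.28978714899671), 'edge': np.False_} [-0.0418 -0.0011]
```

View pics/fin.png

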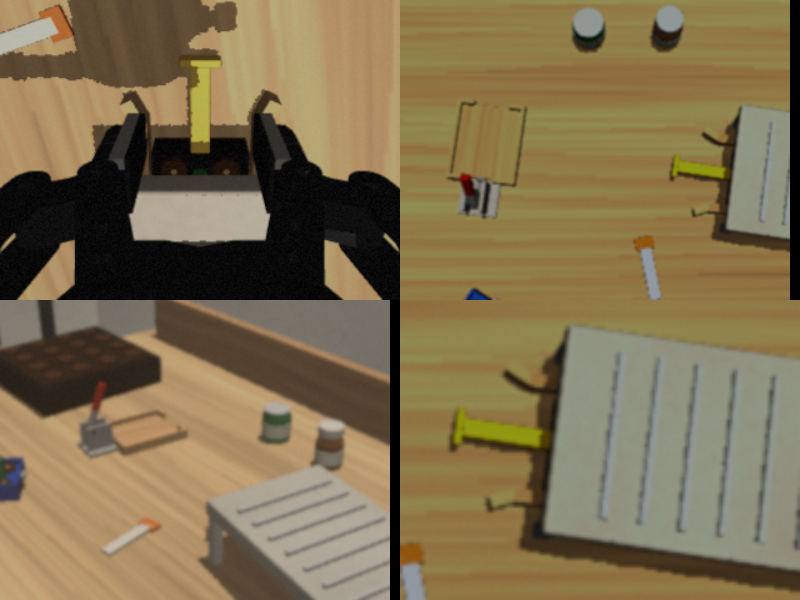

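The final pictures show the tail in mid-lane, the lever open and the jar, can and label unmoved. I check the tail-end position once more, then hand in.

```bash
python3 - <<'E'
from h import *
X=[]
for f in('top5','w5'):
    d=dict(np.load(f'pics/{f}.npz')); h=cv2.cvtColor(d['img'],cv2.COLOR_RGB2HSV); m=cv2.inRange(h,(22,150,40),(33,255,255))
    P=np.array([lane(ray(d,u,v,.03)) for v,u in zip(*np.nonzero(m))]); P=P[(abs(P[:,1])<.025)&(P[:,0]>-.11)&(P[:,0]<.02)]
    X.append(P[:,0].min()); print(f,'tail end',P[:,0].min(),'-> front',P[:,0].min()+.204)
if max(abs(np.array(X)+.084))<.005: r.close_job(); print('closed',r.read_clock())
E
```

```text
top5 tail end -0.0834 -> front 0.12059999999999998
w5 tail end -0.0861 -> front 0.11789999999999999
the job is handed in; nothing more can be done
the job is handed in; nothing more can be done
```

The job is done and handed in, at about 34 s on the robot's clock (limit 64 s).

- **Latch:** I lifted the lever past centre and it stayed at the open stop. In the side view it was within 2 pixels of where it should be, and the final pictures still show it open.
- **Tray:** I lifted it by the green rib, and it looked level in the side view. I set it down at the lane mouth, let go, then slid it in by the tail handle.
- **Stop contact:** the force rose sharply to 22 N with the gripper at x = −55.8 mm in the lane, against −56 mm expected.

**Last checks:**
- **Tray front:** after letting go, the top view puts it at 120.6 mm and the wrist view at 117.9 mm, against 120 mm for the stop. That is a 2.7 mm disagreement, about what the 2 mm calibration allows. I handed in relying mainly on the force contact.
- **Tray direction:** the top view puts the tail along the lane to about 0.1°. The wrist-view fit read about 3° off, probably because part of the tail was in shadow or hidden.
- **Other things:** the jar, can and label look unmoved in the final pictures. I did not measure them again. The final crops show only part of the blue tray, and the robot never went near it.

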